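# Work a tight stopper out of a vessel and set the open vessel out

### The job

Work the tight red stopper out of the steel vessel by rocking it side to side while easing it up, without jerking it, so that the vessel stays down in its pocket in the dry block, and put the stopper on the blue board. Then lift the open vessel straight up out of its pocket by its neck and gently stand it upright on the blue board too, clear of the edges. Leave the two white-capped vessels where they are.

Things in the scene. Friction and masses are not known exactly. Their poses are not given: they have to be found in the camera images.
- block: Dry-block heater, fixed: dark base 116x272x20 mm, on it a grey metal block 92x250x50 mm, top 70 mm above the worktop. Origin: centre of the underside. Three round pockets, 41.5 mm across, 50 mm deep (floor 20 mm above the worktop), lie along its own y axis at y = -78, 0, +78 mm. The vessel with the red stopper stands in one, white-capped ones in the others.
- vessel_center (a point): Centre (half-way up) of the loose steel vessel, about 0.65 kg, z up its axis, 80 mm tall: round body 40 mm across, 56 mm tall, topped by a neck 30 mm across, 24 mm tall. In its pocket the body's shoulder stands 6 mm above the block's top, so only the neck can be gripped; about 0.75 mm of play all round; it turns freely.
- vessel_mouth (a point): Centre of the vessel's mouth, at the top of its neck (40 mm above the vessel's centre).
- stopper_grip (a point): Centre of the red stopper's square grip, 24x24x26 mm (x, y across the flats, z up along the stopper). Below it is a round plug, 18 mm across, 19 mm long; at the start 16 mm of it sit in the neck and the grip's underside is 3 mm above the rim. Weighs 30 g. A straight pull takes more force than the vessel weighs and so lifts the vessel too; twisting turns the vessel along.
- stopper_tip (a point): Centre of the plug's underside, 32 mm below the grip's centre. Soft rubber lips in the top 11 mm of the neck squeeze the plug until it has risen about 15 mm. Rocked 8 to 10 degrees either way about a point some 6 mm below the rim, rising 1 to 1.5 mm in each swing from side to side, it slides out and the vessel stays down; tilting takes little force.
- board: Plain blue board, fixed flat on the worktop, 220 mm (its x) by 190 mm (its y), 16 mm thick. Origin at the centre of its underside.
- capped_a: Steel vessel with a flat white cap, 40 mm across and 66 mm tall, in a pocket of the block; must stay there. Origin at the centre of its underside.
- capped_b: A second one, the same.

How it is judged:
On the way, in this order (a step that is already met when the one before it is completed fails the run):
1. the stopper is out of the neck and the vessel is still down in its pocket (z of stopper_tip in the frame of vessel_mouth above 0.002 m and z of vessel_center in the frame of block below 0.072 m and horizontal distance between vessel_center and block below 0.1 m), for 0.1 s.
2. the stopper lies or stands released on the blue board while the vessel is still in its pocket (x of stopper_grip in the frame of board between -0.108 and 0.108 m and y of stopper_grip in the frame of board between -0.093 and 0.093 m and z of stopper_grip in the frame of board between 0.015 and 0.056 m and contact force between stopper and the fingers below 0.2 N and z of vessel_center in the frame of block below 0.072 m and horizontal distance between vessel_center and block below 0.1 m), for 0.2 s.
At the end, for the whole second after the job is handed in: The stopper lies or stands on the blue board (centre of its grip over the board) and the open vessel stands upright (within about 4.5 degrees) on the blue board with its whole base on it; both released and at rest; the two white-capped vessels are within 15 mm of where they were (x of stopper_grip in the frame of board between -0.108 and 0.108 m and y of stopper_grip in the frame of board between -0.093 and 0.093 m and z of stopper_grip in the frame of board between 0.015 and 0.056 m and contact force between each of stopper, vessel and the fingers below 0.2 N and x of vessel_center in the frame of board between -0.092 and 0.092 m and y of vessel_center in the frame of board between -0.077 and 0.077 m and angle between vessel_center's own z axis and vertical below 0.08 rad and z of vessel_center in the frame of board between 0.052 and 0.06 m and linear speed of each of vessel, stopper below 0.02 m/s and distance of each of capped_a, capped_b from where it was at the start of the episode below 0.015 m); the robot touches nothing.
It fails at once if the vessel is lifted more than 12 mm off its pocket's floor with the stopper still in its neck (z of stopper_tip in the frame of vessel_mouth below -0.002 m and distance between stopper_tip and vessel_mouth below 0.03 m and z of vessel_center in the frame of block above 0.072 m).
It fails at once if the stopper is jerked (faster than 0.2 m/s) while still in the neck (z of stopper_tip in the frame of vessel_mouth below -0.002 m and distance between stopper_tip and vessel_mouth below 0.03 m and linear speed of stopper above 0.2 m/s).
It fails at once if the vessel is tipped by more than 30 degrees (angle between vessel_center's own z axis and vertical above 0.52 rad).
It fails at once if the vessel is dropped or banged on the board (more than 120 N) (contact force between vessel and board above 120 N).
It fails at once if a white-capped vessel is pulled out or displaced by more than 20 mm (distance of any of capped_a, capped_b from where it was at the start of the episode above 0.02 m).
It also fails if it takes over 69 s, if anything falls off the work surface, if the arm or the gripper's body presses on something with over 40 N, if the wrist force passes 120 N, or if a joint passes its speed limit or range.

### The arm

A 6-joint arm with a two-finger parallel gripper is mounted at the origin on a cart in front of the work surface, level with it; the furniture and walls round the work are solid. World frame = base frame: x ahead of the robot, y to its left, z up, the work surface at z = 0. Lengths are in m, angles in rad, forces in N, time in s.
With the tool pointing down it reaches from about 0.3 to 0.875 m from the base axis. Payload 4.2 kg.
Tool frame: the origin (TCP) lies midway between the tips of the shut fingers; the grasp point (between the pads) lies manip.grasp_offset behind it (manip.grasp_offset is the distance from the TCP to the grasp point, in m); y points along the fingers, z is the direction in which the jaws open and shut, and the axes are right-handed (so a half turn about y gives the same grasp; the last joint's range is limited). The gripper opens to 85 mm and grips with 20 to 120 N. Pads are 22 mm wide; open, the fingers measure 114 mm over their backs; the gripper's body (76 mm by 85 mm) begins 54 mm behind the grasp point. The pads swing forward as they close: fully open they stand 13 mm farther back than shut.
Start: joints at [-1.215, 0.32, 1.565, -0, 1.257, -0.02], TCP at [0.211, -0.535, 0.208] pointing down, gripper open.
Joint ranges: [-3.11, 3.11], [-0.84, 2.01], [0.21, 2.61], [-1.34, 4.49], [0.05, 2.63], [-2.56, 2.56]. Speed limits (rad/s): [2.57, 2.57, 3.14, 3.14, 3.14, 3.14].

### API

Orientations are given as a unit quaternion [w, x, y, z].
In Python, from station import manip gives the robot as it stands.
- The arm moves only by the tool apply_moves, never from a script. Its argument "increments" is a list of rows, each a list of 2 entries, a list of its own where there are three numbers: the shift along the world's x, y, z in m, then the turn about the world's z in rad. A call has 1 to 8 rows; each row is the pose to reach, as a shift and turn from the pose commanded when the call began; what a row does not reach only later rows make up. A row lasts 1/12 s, in which the tool goes at most 41.7 mm and 7.16 degrees, less where a joint would pass 70% of its speed; a pose out of reach is approached as far as the arm can. A call with a gripper value outside its range is refused whole. "claw" is the opening, from 0 (shut) to 1 (fully open), set as the call begins (left out, the last holds). The fingers move at their own pace and stop on an object; "grip_force" is the grip in N (left out, the last holds). Time passes only in rows, so rows that repeat a pose let the fingers close. It gives the time, the measured TCP pose, the force and the opening at its end, in the units of the state.
- manip.read_state(): the state, without advancing time (a new reading comes with each control period).
- manip.camera(name): name is "scene" or "top" or "wrist"; returns a dict with "img" (400x640x3 uint8, red, green, blue), "mtx" (3x3 intrinsics, pixels), "eye" and "orientation" of the camera in the world. Camera axes: x right, y up, looking along -z (the intrinsics and any distortion apply to the point x, -y, -z); pixel columns grow to the right and rows downward; lengths in m; the calibration is good to about 2 mm. A picture is of the moment at which its call begins. There is no depth.
- manip.job_done(): hands the job in, once; it reports no verdict.
The state is a dict: "time_s": time; "q": joint angles; "dq": joint speeds; "joint_efforts": joint torques, N m; "ee_pos": TCP position; "tcp_rot": TCP orientation; "wrist_force": force on the tool from outside, world axes, zero at the start; "moment": the same for the moment, N m; "width": finger opening in m.
Only numpy, scipy, OpenCV 4.12 (cv2) and the standard library are available. Lean on these libraries where they do the work, as an engineer would, in place of code of your own. Each camera call takes 0.05 s, during which the arm holds its last target. There are 200 camera calls.

## Working session

There is one attempt and no reset: what is moved stays moved. The work goes in short steps, Python scripts to look and compute and a tool call to move; the robot and the scene stay as the last step left them, time stands still between calls to the robot, and variables do not carry over. Pictures are saved under pics/ and viewed, about 8 in all and at most 12, crops included, and the job is handed in when it is done.

Besides the shell and the picture viewer there is one more tool, called after ">>>" by a JSON object that holds its "fn" and its "kwargs", one argument or row to a line. apply_moves: Moves the arm, as the interface text tells. Its arguments: {"type":"object","properties":{"increments":{"type":"array"},"claw":{"type":"number"},"grip_force":{"type":"number"}},"required":["increments"]}

```bash
mkdir -p pics; ls
cat > h.py <<'E'
import numpy as np, cv2
from station import manip
from scipy.spatial.transform import Rotation as R
def rot(q): return R.from_quat([q[1],q[2],q[3],q[0]]).as_matrix()
def snap(n,f=None):
    c=manip.camera(n)
    if f: cv2.imwrite('pics/'+f,c['img'][:,:,::-1])
    return c
def ray(c,uv):
    K=np.array(c['mtx']); d=np.linalg.inv(K)@[uv[0],uv[1],1]; d=np.array([d[0],-d[1],-d[2]])
    return np.array(c['eye']), rot(c['orientation'])@d
def onz(c,uv,z):
    e,d=ray(c,uv); return e+d*(z-e[2])/d[2]
def proj(c,p):
    K=np.array(c['mtx']); v=rot(c['orientation']).T@(np.array(p)-c['eye']); w=K@[v[0],-v[1],-v[2]]; return w[:2]/w[2]
def two(c1,u1,c2,u2):
    e1,d1=ray(c1,u1); e2,d2=ray(c2,u2); s=np.linalg.lstsq(np.c_[d1,-d2],e2-e1,rcond=None)[0]
    a,b=e1+s[0]*d1,e2+s[1]*d2; return (a+b)/2,np.linalg.norm(a-b)
E
python3 - <<'E'
from h import *
s=manip.read_state(); print({k:np.round(v,3).tolist() for k,v in s.items()}); print(manip.grasp_offset)
a=snap('top'); b=snap('scene')
for n,c in(('top',a),('scene',b)):
    print(n,[k for k in c if k!='img'],np.round(c['eye'],3),np.round(c['orientation'],3),np.round(c['mtx'],1).tolist())
    cv2.imwrite(f'pics/{n}0.png',c['img'][:,:,::-1])
cv2.imwrite('pics/both0.png',cv2.resize(np.vstack([a['img'],b['img']])[:,:,::-1],(480,600)))
E
```

```text
pics
{'time_s': 0.0, 'q': [-1.215, 0.32, 1.566, -0.0, 1.257, -0.02], 'dq': [0.001, -0.001, 0.001, -0.0, -0.002, -0.0], 'joint_efforts': [0.003, -41.552, -23.416, 0.001, 0.008, 0.0], 'ee_pos': [0.211, -0.534, 0.208], 'tcp_rot': [0.132, -0.132, 0.695, -0.694], 'wrist_force': [0.816, 0.241, 1.096], 'moment': [0.016, -0.014, -0.002], 'width': 0.085}
0.0187
top ['mtx', 'eye', 'orientation'] [0.478 0.012 0.927] [ 0.715  0.031 -0.012 -0.698] [[364.1, 0.0, 319.3], [0.0, 364.1, 208.1], [0.0, 0.0, 1.0]]
scene ['mtx', 'eye', 'orientation'] [0.16  0.651 0.731] [-0.245 -0.125  0.406  0.871] [[380.2, 0.0, 312.8], [0.0, 380.2, 199.6], [0.0, 0.0, 1.0]]
```

View pics/top0.png

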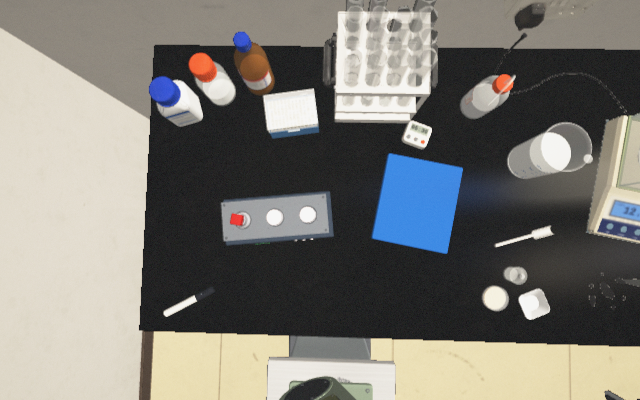

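View pics/scene0.png

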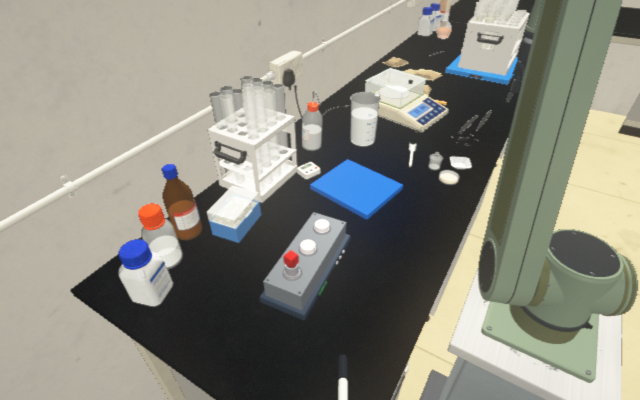

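Run:
```python
from h import *
a=snap('top'); b=snap('scene'); ia=a['img'].astype(int)
def hsv(c): return cv2.cvtColor(c['img'],cv2.COLOR_RGB2HSV)
def cont(m,x0,x1,y0,y1):
    k=np.zeros_like(m);k[y0:y1,x0:x1]=m[y0:y1,x0:x1]
    return sorted(cv2.findContours(k,0,1)[0],key=cv2.contourArea)[::-1]
H=hsv(a); 
red=lambda H: (((H[...,0]<8)|(H[...,0]>172))&(H[...,1]>150)&(H[...,2]>80)).astype(np.uint8)
cr=cont(red(H),210,260,200,240)[0]; print('red',cv2.minAreaRect(cr),cv2.contourArea(cr))
r=cv2.minAreaRect(cr); 
print('stopper top~',onz(a,r[0],.122))
Hb=hsv(b); c2=cont(red(Hb),270,310,240,275)[0]; M=cv2.moments(c2);u2=(M['m10']/M['m00'],M['m01']/M['m00']);print(cv2.boundingRect(c2))
M=cv2.moments(cr);u1=(M['m10']/M['m00'],M['m01']/M['m00'])
print('two-view red centroid',two(a,u1,b,u2))
w=((H[...,1]<40)&(H[...,2]>215)).astype(np.uint8)
for x0,x1 in((262,288),(295,320)):
    c=cont(w,x0,x1,203,230)[0]; (u,v),rr=cv2.minEnclosingCircle(c); print('cap',u,v,rr,onz(a,(u,v),.086))
bl=((H[...,0]>95)&(H[...,0]<125)&(H[...,1]>150)&(H[...,2]>100)).astype(np.uint8)
c=cont(bl,360,475,145,265)[0]; r=cv2.minAreaRect(c); P=np.array([onz(a,p,.016) for p in cv2.boxPoints(r)]); print('board',P.round(4).tolist(),P.mean(0), [np.linalg.norm(P[i]-P[i-1]) for i in (0,1)])
g=((H[...,1]<60)&(H[...,2]>85)).astype(np.uint8)
c=cont(g,215,340,185,250)[0]; r=cv2.minAreaRect(c); P=np.array([onz(a,p,.07) for p in cv2.boxPoints(r)]); print('block',P.round(4).tolist(),P.mean(0), [np.linalg.norm(P[i]-P[i-1]) for i in (0,1)])
s=manip.read_state(); print(rot(s['tcp_rot']).round(3))
z=cv2.resize(a['img'][185:255,210:340],None,fx=6,fy=6,interpolation=cv2.INTER_CUBIC)
z2=cv2.resize(b['img'][210:320,250:360],None,fx=4,fy=4,interpolation=cv2.INTER_CUBIC)
o=np.zeros((600,800,3),np.uint8);o[:420,:780]=z;cv2.imwrite('pics/z1.png',o[:420,:,::-1])
```

```text
red ((236.4807586669922, 219.09616088867188), (11.96308422088623, 9.805806159973145), 11.309932708740234) 98.5
stopper top~ [0.49812668 0.21862655 0.122     ]
(284, 251, 14, 16)
two-view red centroid (array([0.49745313, 0.22002454, 0.11593227]), np.float64(0.0017830530721454178))
cap 274.0882263183594 216.9705810546875 8.153587341308594 [0.5060719  0.14031253 0.086     ]
cap 307.1976623535156 214.2441864013672 8.118772506713867 [0.51421497 0.06363573 0.086     ]
board [[0.4602, -0.0911, 0.016], [0.679, -0.1311, 0.016], [0.6441, -0.3209, 0.016], [0.4275, -0.2787, 0.016]] [ 0.55270928 -0.20543116  0.016     ] [np.float64(0.1904534496764196), np.float64(0.22242822565784887)]
block [[0.5442, 0.2734, 0.07], [0.57, 0.0148, 0.07], [0.4601, 0.0038, 0.07], [0.4339, 0.2603, 0.07]] [0.5020648  0.13805359 0.07      ] [np.float64(0.11113699794457592), np.float64(0.2599313776445219)]
[[-0.93  -0.     0.367]
 [-0.367  0.001 -0.93 ]
 [-0.    -1.    -0.001]]
```

View pics/z1.png

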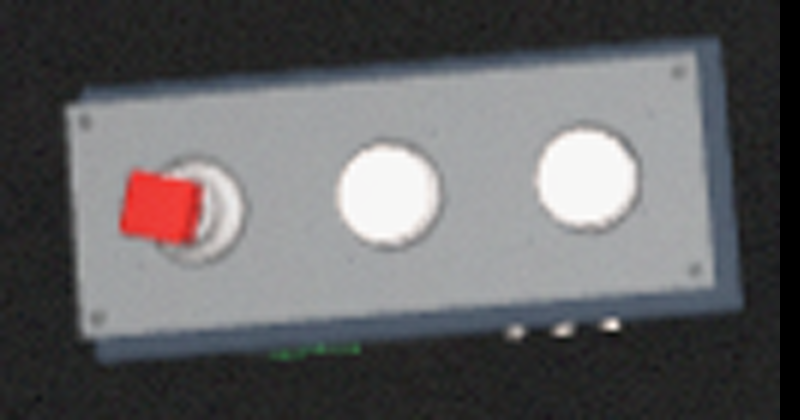

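>>> {"fn": "apply_moves", "kwargs": {
  "increments": [
    [[0.02,0.036,0.004],0.12],
    [[0.04,0.072,0.008],0.24],
    [[0.06,0.108,0.012],0.36],
    [[0.08,0.144,0.016],0.48],
    [[0.1,0.18,0.02],0.6],
    [[0.12,0.216,0.024],0.72],
    [[0.14,0.252,0.028],0.84],
    [[0.16,0.288,0.03],0.96]
  ],
  "claw": 1
}}

```text
time_s: 0.87
ee_pos: [0.3716, -0.2452, 0.239]
tcp_rot: [-0.44, 0.439, -0.554, 0.554]
wrist_force: [1.6, -0.6, -0.1]
width: 0.0855
```

>>> {"fn": "apply_moves", "kwargs": {
  "increments": [
    [[0.012,0.039,0],0.06],
    [[0.024,0.078,0],0.06],
    [[0.036,0.117,0],0.06],
    [[0.048,0.156,0],0.06],
    [[0.06,0.195,0],0.06],
    [[0.072,0.234,0],0.06],
    [[0.084,0.273,0],0.06],
    [[0.096,0.312,0],0.06]
  ]
}}

```text
time_s: 1.53
ee_pos: [0.4671, 0.0672, 0.2385]
tcp_rot: [-0.455, 0.454, -0.542, 0.542]
wrist_force: [1.5, -0.9, -0.1]
width: 0.0854
```

>>> {"fn": "apply_moves", "kwargs": {
  "increments": [
    [[0.01,0.039,0],0],
    [[0.02,0.078,0],0],
    [[0.03,0.117,-0.01],0],
    [[0.031,0.15,-0.03],0],
    [[0.031,0.153,-0.04],0],
    [[0.031,0.153,-0.04],0],
    [[0.031,0.153,-0.04],0]
  ]
}}

```text
time_s: 2.12
ee_pos: [0.4974, 0.2176, 0.1978]
tcp_rot: [0.454, -0.455, 0.542, -0.542]
wrist_force: [-0.4, -0.5, 0.1]
width: 0.0854
```

Run:
```python
from h import *
s=manip.read_state(); print(s['time_s'],np.round(s['ee_pos'],4),np.round(s['q'],2)); print(rot(s['tcp_rot']).round(3))
c=snap('wrist','w1.png'); t=snap('top','t1.png');print(np.round(c['eye'],3),rot(c['orientation']).round(2))
for z in(.1,.129): print(proj(c,[.498,.2175,z]))
```

```text
2.1167 [0.4974 0.2176 0.1978] [ 0.39  0.28  1.65 -0.    1.21  0.57]
[[-0.173 -0.002  0.985]
 [-0.985 -0.002 -0.173]
 [ 0.002 -1.    -0.002]]
[0.512 0.299 0.363] [[ 0.99  0.16  0.06]
 [-0.17  0.93  0.31]
 [-0.   -0.32  0.95]]
[322.29879124 192.89917817]
[322.33141871 202.60992529]
```

View pics/w1.png

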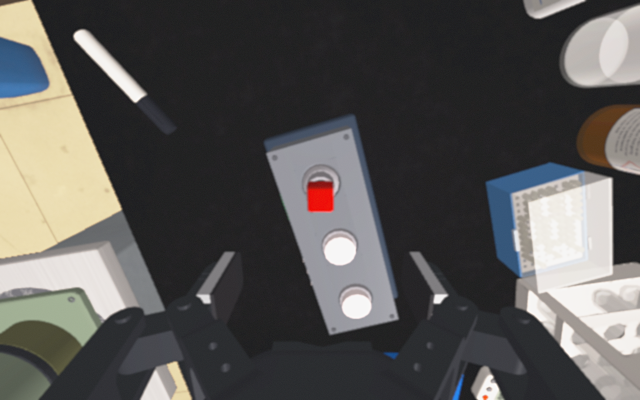

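```bash
cat > m.py <<'E'
from h import *
def red(c,box=None):
    H=cv2.cvtColor(c['img'],cv2.COLOR_RGB2HSV)
    m=(((H[...,0]<8)|(H[...,0]>172))&(H[...,1]>150)&(H[...,2]>60)).astype(np.uint8)
    if box: k=m*0; x0,x1,y0,y1=box; k[y0:y1,x0:x1]=m[y0:y1,x0:x1]; m=k
    return m,H
E
python3 - <<'E'
from m import *
c=snap('wrist'); m,H=red(c,(280,360,140,240)); V=H[...,2]
ys,xs=np.nonzero(m); print(xs.min(),xs.max(),ys.min(),ys.max())
print(V[175:215,320]*m[175:215,320])
top=m*(V>225).astype(np.uint8); ct=max(cv2.findContours(top,0,1)[0],key=cv2.contourArea); r=cv2.minAreaRect(ct); print(r, onz(c,r[0],.129))
for p in cv2.boxPoints(r): print(p,onz(c,p,.129).round(4))
cv2.imwrite('pics/w1z.png',cv2.resize(c['img'][150:230,280:360],None,fx=6,fy=6,interpolation=cv2.INTER_CUBIC)[:,:,::-1])
for n,u in(('a',(340,247)),):print(onz(c,u,.086))
E
```

```text
306 331 181 210
[  0   0   0   0   0   0 128 132 131 129 143 160 180 208 229 237 239 238
 238 238 238 238 238 238 238 239 239 239 239 239 239 239 239 240 242 237
   0   0   0   0]
((319.5, 199.5), (21.0, 23.0), 90.0) [0.49709944 0.21988714 0.129     ]
[308. 189.] [0.4888 0.2313 0.129 ]
[331. 189.] [0.5088 0.2277 0.129 ]
[331. 210.] [0.5056 0.2082 0.129 ]
[308. 210.] [0.4851 0.2118 0.129 ]
[0.50700278 0.14643281 0.086     ]
```

View pics/w1z.png

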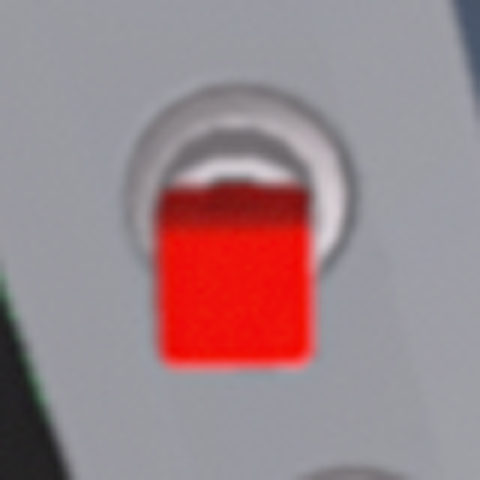

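>>> {"fn": "apply_moves", "kwargs": {
  "increments": [
    [[0.0,0.0012,-0.03],0],
    [[0.0,0.0012,-0.06],0],
    [[0.0,0.0012,-0.08],0],
    [[0.0,0.0012,-0.09],0],
    [[0.0,0.0012,-0.095],0],
    [[0.0,0.0012,-0.095],0]
  ]
}}

```text
time_s: 2.77
ee_pos: [0.4983, 0.2187, 0.1036]
tcp_rot: [-0.454, 0.454, -0.542, 0.542]
wrist_force: [-0.3, -0.5, 0.4]
width: 0.0853
```

>>> {"fn": "apply_moves", "kwargs": {
  "increments": [
    [[0,0,0],0],
    [[0,0,0],0],
    [[0,0,0],0],
    [[0,0,0],0],
    [[0,0,0],0],
    [[0,0,0],0],
    [[0,0,0],0]
  ],
  "claw": 0,
  "grip_force": 20
}}

```text
time_s: 3.35
ee_pos: [0.4977, 0.2195, 0.1036]
tcp_rot: [0.454, -0.454, 0.542, -0.542]
wrist_force: [-1.5, -0.2, 2.0]
width: 0.0227
```

Run:
```python
from m import *
s=manip.read_state(); print(s['time_s'],np.round(s['ee_pos'],4),s['width'],np.round(s['wrist_force'],2),np.round(s['moment'],3))
c=snap('wrist'); b=snap('scene'); 
o=np.zeros((480,800,3),np.uint8)
o[:480,:400]=cv2.resize(b['img'][215:311,250:330],(400,480),interpolation=cv2.INTER_CUBIC)
o[:400,400:]=cv2.resize(c['img'][130:290,240:400],(400,400),interpolation=cv2.INTER_CUBIC)
cv2.imwrite('pics/g1.png',o[:,:,::-1])
```

```text
3.35 [0.4977 0.2195 0.1036] 0.022653719418950384 [-1.51 -0.21  2.03] [ 0.066  0.263 -0.05 ]
```

View pics/g1.png

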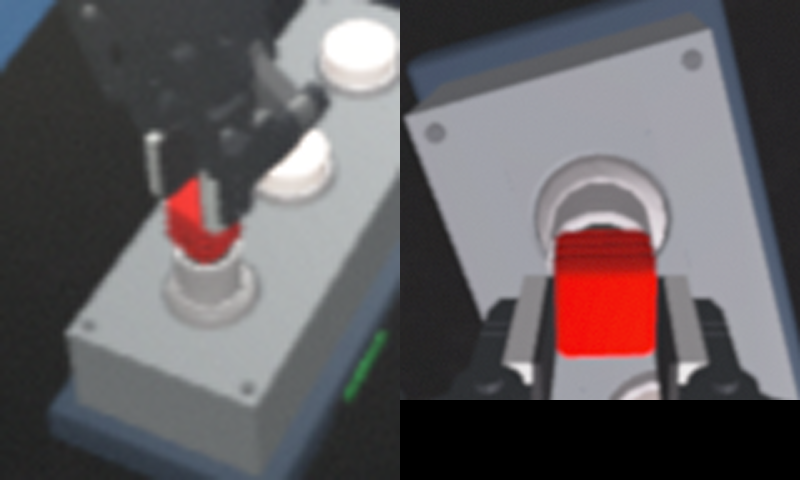

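>>> {"fn": "apply_moves", "kwargs": {
  "increments": [
    [[0.0002,0.001,0.0],0],
    [[0.0004,0.002,0.0002],0],
    [[0.0005,0.003,0.0004],0],
    [[0.0007,0.004,0.0006],0],
    [[0.0007,0.004,0.0006],0],
    [[0.0007,0.004,0.0006],0]
  ]
}}

```text
time_s: 3.95
ee_pos: [0.4983, 0.2227, 0.1037]
tcp_rot: [-0.454, 0.455, -0.542, 0.542]
wrist_force: [-2.0, -3.4, -0.0]
width: 0.0231
```

```bash
cat > look.py <<'E'
from m import *
import sys
s=manip.read_state(); print(s['time_s'],np.round(s['ee_pos'],4),s['width'],np.round(s['wrist_force'],2),np.round(s['moment'],3))
c=snap('wrist'); b=snap('scene'); 
o=np.zeros((480,800,3),np.uint8)
o[:480,:400]=cv2.resize(b['img'][215:311,250:330],(400,480),interpolation=cv2.INTER_CUBIC)
o[:400,400:]=cv2.resize(c['img'][130:290,240:400],(400,400),interpolation=cv2.INTER_CUBIC)
cv2.imwrite('pics/%s.png'%sys.argv[1],o[:,:,::-1])
m,H=red(c,(280,360,140,300)); ys,xs=np.nonzero(m)
print('red',xs.min(),xs.max(),ys.min(),ys.max()); print((H[...,2]*m)[ys.min():ys.max()+1,320])
E
python3 look.py r1
```

```text
3.95 [0.4983 0.2227 0.1037] 0.023074904733890688 [-1.95 -3.43 -0.01] [-0.679  0.456  0.01 ]
red 302 343 223 272
[127 131 134 144 144 136 143 152 144 132 143 153 156 167 177 191 211 224
 236 241 242 242 242 242 242 242 242 242 242 242 242 242 242 242 242 242
 242 242 243 243 243 243 243 243 243 243 243 243 245 245]
```

View pics/r1.png

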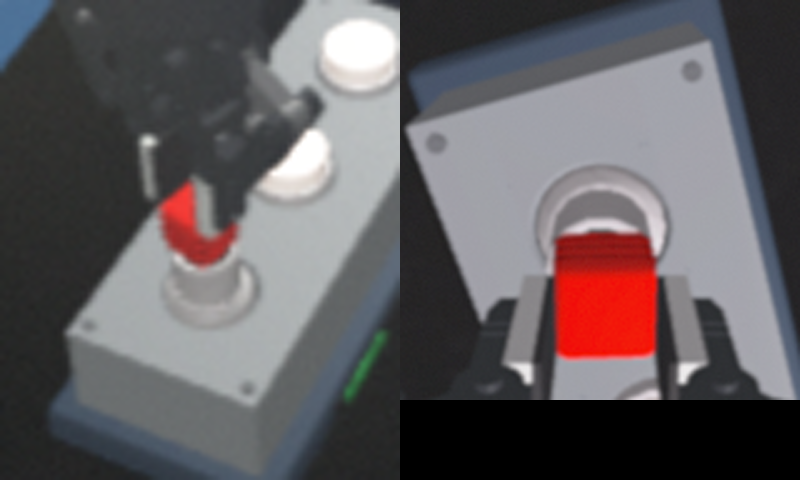

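>>> {"fn": "apply_moves", "kwargs": {
  "increments": [
    [[-0.0004,-0.0021,0.0003],0],
    [[-0.0007,-0.0042,0.0006],0],
    [[-0.0011,-0.0063,0.0009],0],
    [[-0.0015,-0.0084,0.0012],0],
    [[-0.0011,-0.0062,0.0015],0],
    [[-0.0007,-0.004,0.0018],0],
    [[-0.0003,-0.0018,0.0021],0],
    [[0.0001,0.0004,0.0024],0]
  ]
}}

```text
time_s: 4.72
ee_pos: [0.4984, 0.2231, 0.1062]
tcp_rot: [-0.454, 0.455, -0.541, 0.542]
wrist_force: [-1.1, -4.0, -5.9]
width: 0.0228
```

```bash
python3 look.py r2
```

```text
4.7167 [0.4984 0.2231 0.1062] 0.022836062752633533 [-1.05 -3.96 -5.91] [-0.701  0.187  0.003]
red 302 343 223 272
[129 129 132 144 143 135 144 152 144 131 143 153 158 166 178 192 212 225
 236 240 241 241 241 241 241 241 241 241 242 242 242 242 242 242 242 242
 242 242 242 242 242 242 242 242 242 242 243 243 244 244]
```

View pics/r2.png

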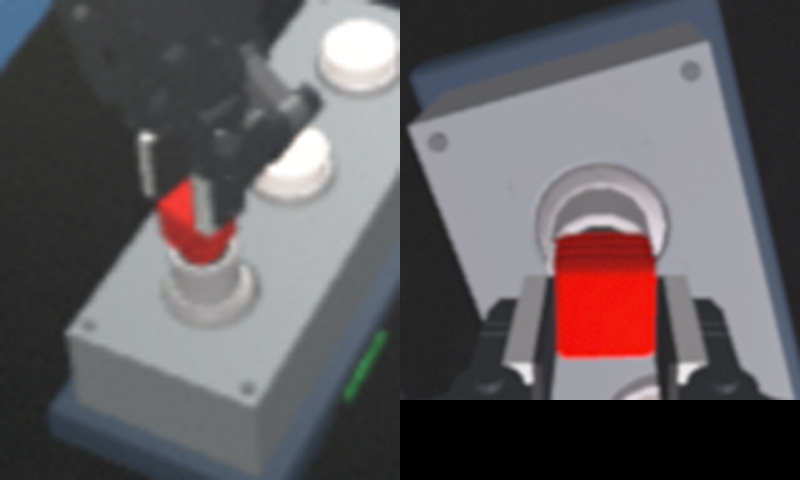

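Run:
```python
import cv2,numpy as np
I={n:cv2.imread(f'pics/{n}.png',0).astype(np.float32) for n in('g1','r1','r2')}
def pc(a,b,y0,y1,x0,x1):
    return np.round(np.array(cv2.phaseCorrelate(I[a][y0:y1,x0:x1].copy(),I[b][y0:y1,x0:x1].copy(),cv2.createHanningWindow((x1-x0,y1-y0),cv2.CV_32F))[0])/5,2)
for a,b in(('g1','r1'),('g1','r2'),('r1','r2')):
    print(a,b,'vessel',pc(a,b,265,335,155,270),'block',pc(a,b,330,440,60,300),'red',pc(a,b,180,270,150,215))
```

```text
g1 r1 vessel [-0.03  0.02] block [-0.    0.01] red [-0.04  0.04]
g1 r2 vessel [-0.04  0.03] block [-0.01 -0.01] red [-0.13 -0.02]
r1 r2 vessel [0.02 0.01] block [-0.01 -0.01] red [-0.03  0.02]
```

Run:
```python
import cv2,numpy as np
I={n:cv2.imread(f'pics/{n}.png') for n in('g1','r1','r2')}
for n,i in I.items():
    g=i[:,:,1].astype(float); r=i[:,:,2].astype(float)-g
    for x in(190,210,230):
        col=r[150:300,x]; k=np.nonzero(col>60)[0]; 
        p=g[240:345,x-8:x+9].mean(1)
        print(n,x,'red bottom',150+k.max(),'prof',p[::5].round().astype(int))
```

```text
g1 190 red bottom 255 prof [ 45  50  64  84 128 165 157 141 139 141 142 147 160 165 159 153 148 154
 168 173 173]
g1 210 red bottom 261 prof [ 49  46  45  44  69 153 173 148 144 145 147 147 148 162 167 168 160 150
 162 173 173]
g1 230 red bottom 244 prof [ 78 106 128 148 163 157 144 140 139 139 144 153 171 174 164 156 149 158
 170 174 175]
r1 190 red bottom 259 prof [ 46  45  47  62  95 157 170 148 141 141 142 143 152 163 161 155 153 157
 167 173 173]
r1 210 red bottom 263 prof [ 74  49  46  46  62 124 163 154 145 144 146 148 148 162 170 168 164 153
 162 173 172]
r1 230 red bottom 244 prof [ 83 114 133 150 161 154 142 137 138 139 144 151 160 167 165 156 150 157
 170 175 175]
r2 190 red bottom 260 prof [ 46  45  46  53  82 144 165 149 141 140 142 144 153 159 158 155 151 155
 168 172 172]
r2 210 red bottom 261 prof [ 56  47  47  47  67 138 169 154 145 145 146 147 147 158 166 168 160 150
 162 173 173]
r2 230 red bottom 238 prof [122 136 145 157 163 152 139 136 139 142 149 157 167 168 160 154 149 156
 170 175 174]
```

>>> {"fn": "apply_moves", "kwargs": {
  "increments": [
    [[-0.0004,-0.0023,0.0003],0],
    [[-0.0008,-0.0045,0.0006],0],
    [[-0.0012,-0.0068,0.0009],0],
    [[-0.0016,-0.0091,0.0011],0],
    [[-0.0012,-0.0067,0.0014],0],
    [[-0.0008,-0.0043,0.0017],0],
    [[-0.0003,-0.0019,0.002],0],
    [[0.0001,0.0004,0.0022],0]
  ]
}}

```text
time_s: 5.48
ee_pos: [0.4984, 0.2233, 0.1085]
tcp_rot: [-0.454, 0.455, -0.541, 0.542]
wrist_force: [-2.0, -3.8, -4.2]
width: 0.0224
```

```bash
cat > cmp.py <<'E'
import cv2,numpy as np,sys,subprocess
print(subprocess.run(['python3','look.py',sys.argv[1]],capture_output=True,text=True).stdout[:170])
for n in('g1',sys.argv[1]):
    i=cv2.imread(f'pics/{n}.png'); g=i[:,:,1].astype(float); r=i[:,:,2].astype(float)-g
    ys,xs=np.nonzero(r[:400,:400]>60); print(n,'redbottoms',[ys[abs(xs-x)<2].max() for x in(190,200,210,220,230)])
    # shoulder/block dark ring minimum, and shoulder edge
    print('   ring row',[ (lambda p:305+float((np.arange(35)*(p.max()-p)**4).sum()/((p.max()-p)**4).sum()))(g[305:340,x-8:x+9].mean(1)).__round__(2) for x in(190,210,230)])
E
python3 cmp.py r3; sed -i 's/^print(subp.*$//' cmp.py; python3 cmp.py r1|tail -2; python3 cmp.py r2|tail -2; sed -i "2i print(subprocess.run(['python3','look.py',sys.argv[1]],capture_output=True,text=True).stdout[:170])" cmp.py
```

```text
5.4833 [0.4984 0.2233 0.1085] 0.02244652311035391 [-1.97 -3.83 -4.2 ] [-0.812  0.249  0.035]
red 302 342 223 272
[133 133 132 141 138 130 140 148 141 132 142 150 156 165 
g1 redbottoms [np.int64(256), np.int64(262), np.int64(261), np.int64(256), np.int64(246)]
   ring row [319.15, 324.57, 319.45]
r3 redbottoms [np.int64(259), np.int64(260), np.int64(259), np.int64(253), np.int64(234)]
   ring row [319.48, 324.55, 318.15]
r1 redbottoms [np.int64(260), np.int64(266), np.int64(264), np.int64(257), np.int64(245)]
   ring row [318.77, 325.4, 319.71]
r2 redbottoms [np.int64(260), np.int64(264), np.int64(261), np.int64(255), np.int64(239)]
   ring row [318.46, 323.85, 318.94]
```

>>> {"fn": "apply_moves", "kwargs": {
  "increments": [
    [[-0.0004,-0.0025,0.0003],0],
    [[-0.0009,-0.005,0.0006],0],
    [[-0.0013,-0.0074,0.0009],0],
    [[-0.0017,-0.0098,0.0011],0],
    [[-0.0013,-0.0073,0.0014],0],
    [[-0.0008,-0.0048,0.0017],0],
    [[-0.0004,-0.0023,0.002],0],
    [[0.0,0.0002,0.0022],0]
  ]
}}

```text
time_s: 6.25
ee_pos: [0.4985, 0.2236, 0.1107]
tcp_rot: [-0.454, 0.455, -0.541, 0.542]
wrist_force: [-1.2, -4.4, -5.6]
width: 0.0225
```

>>> {"fn": "apply_moves", "kwargs": {
  "increments": [
    [[-0.0004,-0.0026,0.0003],0],
    [[-0.0009,-0.0051,0.0006],0],
    [[-0.0013,-0.0077,0.0009],0],
    [[-0.0018,-0.0102,0.0011],0],
    [[-0.0013,-0.0076,0.0014],0],
    [[-0.0008,-0.0049,0.0017],0],
    [[-0.0004,-0.0023,0.002],0],
    [[0.0,0.0003,0.0022],0]
  ]
}}

```text
time_s: 6.92
ee_pos: [0.4985, 0.2239, 0.1129]
tcp_rot: [-0.454, 0.455, -0.541, 0.542]
wrist_force: [-0.5, -3.4, -5.3]
width: 0.0228
```

```bash
python3 cmp.py r4
```

```text
6.9167 [0.4985 0.2239 0.1129] 0.022829501809128218 [-0.54 -3.43 -5.29] [-0.772  0.307 -0.029]
red 302 342 222 272
[134 146 140 135 140 136 126 137 147 142 133 140 150 155
g1 redbottoms [np.int64(256), np.int64(262), np.int64(261), np.int64(256), np.int64(246)]
   ring row [319.15, 324.57, 319.45]
r4 redbottoms [np.int64(256), np.int64(258), np.int64(256), np.int64(250), np.int64(228)]
   ring row [317.98, 323.01, 316.83]
```

View pics/r4.png

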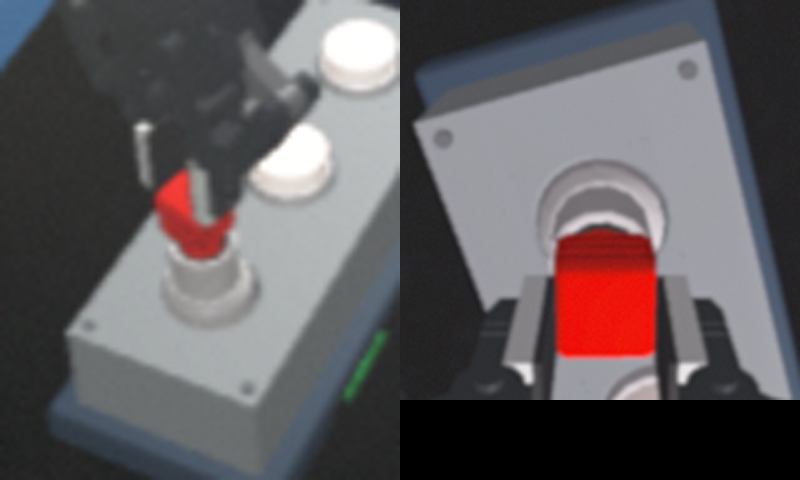

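>>> {"fn": "apply_moves", "kwargs": {
  "increments": [
    [[-0.0005,-0.0028,0.0],0],
    [[-0.001,-0.0056,0.0],0],
    [[-0.0015,-0.0084,0.0],0],
    [[-0.0019,-0.011,0.0],0],
    [[-0.0014,-0.0081,0.0],0],
    [[-0.0009,-0.0052,0.0],0],
    [[-0.0004,-0.0023,0.0],0],
    [[0.0001,0.0005,0.0],0]
  ]
}}

```text
time_s: 7.68
ee_pos: [0.4985, 0.2243, 0.1129]
tcp_rot: [-0.454, 0.456, -0.541, 0.542]
wrist_force: [-1.0, -4.6, -2.7]
width: 0.0227
```

```bash
python3 cmp.py r5
```

```text
7.6833 [0.4985 0.2243 0.1129] 0.02271868221479269 [-0.98 -4.65 -2.71] [-0.818  0.339 -0.04 ]
red 302 342 222 272
[135 146 141 134 140 137 126 137 147 140 129 139 148 156 
g1 redbottoms [np.int64(256), np.int64(262), np.int64(261), np.int64(256), np.int64(246)]
   ring row [319.15, 324.57, 319.45]
r5 redbottoms [np.int64(256), np.int64(259), np.int64(258), np.int64(251), np.int64(228)]
   ring row [319.04, 323.92, 317.41]
```

>>> {"fn": "apply_moves", "kwargs": {
  "increments": [
    [[-0.0005,-0.0029,0.0002],0],
    [[-0.001,-0.0058,0.0004],0],
    [[-0.0015,-0.0087,0.0007],0],
    [[-0.002,-0.0115,0.001],0],
    [[-0.0015,-0.0086,0.0012],0],
    [[-0.001,-0.0056,0.0014],0],
    [[-0.0005,-0.0026,0.0017],0],
    [[0.0,0.0003,0.002],0]
  ]
}}

```text
time_s: 8.45
ee_pos: [0.4986, 0.2246, 0.1149]
tcp_rot: [-0.454, 0.456, -0.541, 0.542]
wrist_force: [-1.0, -4.6, -5.4]
width: 0.0227
```

>>> {"fn": "apply_moves", "kwargs": {
  "increments": [
    [[-0.0005,-0.003,0.0002],0],
    [[-0.001,-0.006,0.0004],0],
    [[-0.0016,-0.009,0.0007],0],
    [[-0.0021,-0.012,0.001],0],
    [[-0.0016,-0.009,0.0012],0],
    [[-0.001,-0.0058,0.0014],0],
    [[-0.0005,-0.0027,0.0017],0],
    [[0.0,0.0003,0.002],0]
  ]
}}

```text
time_s: 9.12
ee_pos: [0.4986, 0.225, 0.1169]
tcp_rot: [-0.454, 0.455, -0.541, 0.542]
wrist_force: [-2.6, -2.4, -5.2]
width: 0.0225
```

```bash
python3 cmp.py r6
```

```text
9.1167 [0.4986 0.225  0.1169] 0.022464163319254313 [-2.57 -2.39 -5.2 ] [-0.763  0.331 -0.059]
red 302 342 221 272
[131 145 142 137 131 138 135 126 137 139 127 127 141 149
g1 redbottoms [np.int64(256), np.int64(262), np.int64(261), np.int64(256), np.int64(246)]
   ring row [319.15, 324.57, 319.45]
r6 redbottoms [np.int64(256), np.int64(258), np.int64(256), np.int64(250), np.int64(219)]
   ring row [318.13, 322.9, 316.91]
```

>>> {"fn": "apply_moves", "kwargs": {
  "increments": [
    [[-0.0005,-0.0031,0.0],0],
    [[-0.0011,-0.0062,0.0],0],
    [[-0.0016,-0.0093,0.0],0],
    [[-0.0022,-0.0124,0.0],0],
    [[-0.0016,-0.0093,0.0],0],
    [[-0.0011,-0.0062,0.0],0],
    [[-0.0005,-0.0031,0.0],0],
    [[0.0,0.0,0.0],0]
  ]
}}

```text
time_s: 9.88
ee_pos: [0.5, 0.2253, 0.1183]
tcp_rot: [-0.455, 0.454, -0.541, 0.543]
wrist_force: [-0.7, -3.3, 7.0]
width: 0.0226
```

>>> {"fn": "apply_moves", "kwargs": {
  "increments": [
    [[-0.0005,-0.0031,0.0003],0],
    [[-0.0011,-0.0062,0.0006],0],
    [[-0.0016,-0.0093,0.0009],0],
    [[-0.0022,-0.0124,0.0011],0],
    [[-0.0016,-0.0093,0.0014],0],
    [[-0.0011,-0.0062,0.0017],0],
    [[-0.0005,-0.0031,0.002],0],
    [[0.0,0.0,0.0022],0]
  ]
}}

```text
time_s: 10.55
ee_pos: [0.4991, 0.2249, 0.119]
tcp_rot: [-0.454, 0.455, -0.541, 0.542]
wrist_force: [0.3, -3.2, 3.5]
width: 0.0224
```

>>> {"fn": "apply_moves", "kwargs": {
  "increments": [
    [[-0.0005,-0.0031,0.0003],0],
    [[-0.0011,-0.0062,0.0006],0],
    [[-0.0016,-0.0093,0.0009],0],
    [[-0.0022,-0.0124,0.0011],0],
    [[-0.002,-0.011,0.0014],0],
    [[-0.0017,-0.0095,0.0017],0],
    [[-0.0014,-0.008,0.002],0],
    [[-0.0011,-0.0064,0.0022],0]
  ]
}}

```text
time_s: 11.22
ee_pos: [0.498, 0.2193, 0.1215]
tcp_rot: [-0.454, 0.454, -0.542, 0.542]
wrist_force: [0.5, -0.5, 0.0]
width: 0.0227
```

```bash
python3 cmp.py r7
```

```text
11.2167 [0.498  0.2193 0.1215] 0.022722354328146246 [ 0.47 -0.52  0.04] [-0.043  0.038 -0.005]
red 302 342 216 272
[147 145 147 145 145 147 145 139 132 139 145 140 132 14
g1 redbottoms [np.int64(256), np.int64(262), np.int64(261), np.int64(256), np.int64(246)]
   ring row [319.15, 324.57, 319.45]
r7 redbottoms [np.int64(252), np.int64(255), np.int64(254), np.int64(251), np.int64(214)]
   ring row [318.9, 325.44, 319.71]
```

View pics/r7.png

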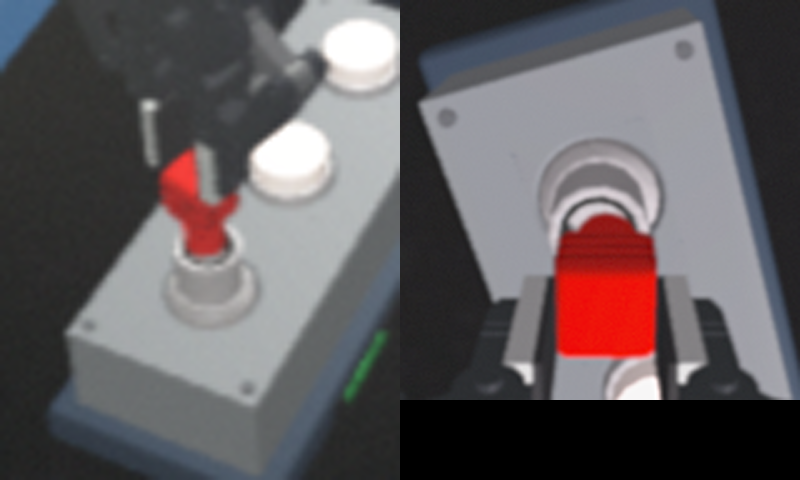

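>>> {"fn": "apply_moves", "kwargs": {
  "increments": [
    [[0,0,0.002],0],
    [[0,0,0.005],0],
    [[0,0,0.009],0],
    [[0,0,0.015],0],
    [[0,0,0.025],0],
    [[0,0,0.04],0],
    [[0,0,0.06],0],
    [[0,0,0.08],0]
  ]
}}

```text
time_s: 11.98
ee_pos: [0.4978, 0.2192, 0.203]
tcp_rot: [-0.454, 0.454, -0.542, 0.542]
wrist_force: [0.3, 1.2, -0.4]
width: 0.0226
```

>>> {"fn": "apply_moves", "kwargs": {
  "increments": [
    [[0,-0.02,0.01],0],
    [[0,-0.055,0.01],0],
    [[0,-0.09,0.01],0],
    [[0,-0.125,0.01],0],
    [[0,-0.16,0.01],0],
    [[0,-0.195,0.01],0],
    [[0,-0.23,0.01],0],
    [[0,-0.265,0.01],0]
  ]
}}

```text
time_s: 12.65
ee_pos: [0.4979, -0.0474, 0.2127]
tcp_rot: [-0.455, 0.454, -0.541, 0.542]
wrist_force: [0.5, 0.7, -0.3]
width: 0.0224
```

>>> {"fn": "apply_moves", "kwargs": {
  "increments": [
    [[-0.001,-0.035,-0.01],0],
    [[-0.003,-0.07,-0.03],0],
    [[-0.004,-0.11,-0.05],0],
    [[-0.004,-0.135,-0.08],0],
    [[-0.004,-0.149,-0.11],0],
    [[-0.004,-0.149,-0.135],0],
    [[-0.004,-0.149,-0.15],0],
    [[-0.004,-0.149,-0.155],0]
  ]
}}

```text
time_s: 13.32
ee_pos: [0.4924, -0.1947, 0.0546]
tcp_rot: [0.453, -0.455, 0.543, -0.541]
wrist_force: [-0.2, 0.3, 0.4]
width: 0.0221
```

```bash
cat > st.py <<'E'
from m import *
s=manip.read_state(); print(s['time_s'],np.round(s['ee_pos'],4),s['width'],np.round(s['wrist_force'],2),np.round(s['moment'],3),np.round(s['q'],2))
E
python3 st.py
python3 - <<'E'
from m import *
c=snap('wrist'); m,H=red(c,(260,380,120,320)); ys,xs=np.nonzero(m); print(xs.min(),xs.max(),ys.min(),ys.max())
b=snap('scene','s5.png'); t=snap('top','t5.png')
m,H=red(b,(250,330,215,311)); print('red at vessel',m.sum())
E
```

```text
13.3167 [ 0.4924 -0.1947  0.0546] 0.022087657153740052 [-0.2   0.3   0.39] [ 0.045 -0.012  0.044] [-0.4   0.4   1.88  0.    0.87 -0.22]
302 342 216 271
red at vessel 0
```

>>> {"fn": "apply_moves", "kwargs": {
  "increments": [
    [[0,0,-0.004],0],
    [[0,0,-0.008],0],
    [[0,0,-0.012],0],
    [[0,0,-0.014],0],
    [[0,0,-0.0155],0],
    [[0,0,-0.017],0],
    [[0,0,-0.017],0]
  ]
}}

```text
time_s: 14.05
ee_pos: [0.4938, -0.1946, 0.0392]
tcp_rot: [0.454, -0.454, 0.542, -0.542]
wrist_force: [0.1, 0.5, 0.4]
width: 0.0226
```

>>> {"fn": "apply_moves", "kwargs": {
  "increments": [
    [[0,0,-0.001],0],
    [[0,0,-0.002],0],
    [[0,0,-0.003],0],
    [[0,0,-0.003],0]
  ]
}}

```text
time_s: 14.38
ee_pos: [0.494, -0.1948, 0.0365]
tcp_rot: [-0.454, 0.454, -0.542, 0.542]
wrist_force: [1.0, -0.3, -0.6]
width: 0.0228
```

>>> {"fn": "apply_moves", "kwargs": {
  "increments": [
    [[0,0,-0.001],0],
    [[0,0,-0.002],0],
    [[0,0,-0.002],0]
  ]
}}

```text
time_s: 14.63
ee_pos: [0.4944, -0.1952, 0.0361]
tcp_rot: [-0.455, 0.454, -0.541, 0.542]
wrist_force: [-3.1, -0.2, 11.5]
width: 0.0226
```

>>> {"fn": "apply_moves", "kwargs": {
  "increments": [
    [[0,0,0.001],0],
    [[0,0,0.001],0],
    [[0,0,0.001],0],
    [[0,0,0.001],0],
    [[0,0,0.001],0],
    [[0,0,0.001],0]
  ],
  "claw": 0.7
}}

```text
time_s: 15.13
ee_pos: [0.4938, -0.1946, 0.0352]
tcp_rot: [0.454, -0.454, 0.542, -0.542]
wrist_force: [-0.4, -0.1, 0.1]
width: 0.0597
```

>>> {"fn": "apply_moves", "kwargs": {
  "increments": [
    [[0,0,0.02],0],
    [[0,0,0.05],0],
    [[0,0,0.09],0],
    [[0,0,0.13],0],
    [[0,0,0.16],0],
    [[0,0.03,0.17],0],
    [[0,0.065,0.17],0],
    [[0,0.1,0.17],0]
  ]
}}

```text
time_s: 15.8
ee_pos: [0.4944, -0.0942, 0.2066]
tcp_rot: [-0.454, 0.453, -0.542, 0.543]
wrist_force: [-0.4, 0.0, 0.3]
width: 0.0598
```

```bash
python3 st.py
python3 - <<'E'
from m import *
t=snap('top','t6.png'); b=snap('scene','s6.png')
m1,_=red(t,(360,475,145,265)); m2,_=red(b,(300,420,150,230))
def cen(m): M=cv2.moments(m,True); return (M['m10']/M['m00'],M['m01']/M['m00'])
print(m1.sum(),m2.sum()); print(cv2.boundingRect(m1),cv2.boundingRect(m2))
if m1.sum() and m2.sum(): print(two(t,cen(m1),b,cen(m2)))
# vessel mouth in scene/top
cv2.imwrite('pics/v6.png',np.hstack([cv2.resize(b['img'][150:310,240:420],(400,356)),cv2.resize(t['img'][140:270,210:470],(400,200))[[*range(200)]+[199]*156]])[:,:,::-1])
E
```

```text
15.8 [ 0.4944 -0.0942  0.2066] 0.05977827218454225 [-0.36  0.04  0.27] [ 0.018  0.005 -0.005] [-0.21  0.21  1.73  0.    1.2  -0.03]
0 91
(0, 0, 0, 0) (368, 178, 9, 15)
```

>>> {"fn": "apply_moves", "kwargs": {
  "increments": [
    [[0,0.04,0],0],
    [[0,0.08,0],0],
    [[0.001,0.12,0],0],
    [[0.002,0.16,0],0],
    [[0.003,0.2,0],0],
    [[0.004,0.24,0],0],
    [[0.004,0.28,0],0],
    [[0.004,0.312,0],0]
  ]
}}

```text
time_s: 16.57
ee_pos: [0.498, 0.2194, 0.2052]
tcp_rot: [-0.455, 0.455, -0.542, 0.542]
wrist_force: [1.2, 0.2, -0.1]
width: 0.0596
```

>>> {"fn": "apply_moves", "kwargs": {
  "increments": [
    [[0,0,0],0],
    [[0,0,0],0]
  ]
}}

```text
time_s: 16.73
ee_pos: [0.498, 0.218, 0.2048]
tcp_rot: [-0.455, 0.456, -0.541, 0.541]
wrist_force: [0.1, -0.5, -0.2]
width: 0.0596
```

```bash
python3 st.py
python3 - <<'E'
from m import *
t=snap('top','t7.png'); b=snap('scene','s7.png'); c=snap('wrist','w7.png')
m1,_=red(t,(360,475,145,265)); m2,_=red(b,(300,420,150,230))
def cen(m): M=cv2.moments(m,True); return (M['m10']/M['m00'],M['m01']/M['m00'])
print(m1.sum(),m2.sum(),cv2.boundingRect(m1),cv2.boundingRect(m2))
if m1.sum() and m2.sum(): print(two(t,cen(m1),b,cen(m2)))
z=cv2.resize(c['img'][130:290,230:390],(480,480),interpolation=cv2.INTER_CUBIC); z2=cv2.resize(b['img'][130:290,280:420],(320,366)); z2=np.vstack([z2,np.zeros((114,320,3),np.uint8)])
cv2.imwrite('pics/v7.png',np.hstack([z,z2])[:,:,::-1])
for p in([.498,.2185,.1],[.498,.2185,.076]): print(proj(c,p))
E
```

```text
16.7333 [0.498  0.218  0.2048] 0.05960423665575738 [ 0.15 -0.48 -0.22] [-0.006 -0.004 -0.035] [ 0.39  0.27  1.64 -0.    1.23  0.56]
106 90 (410, 220, 13, 11) (368, 178, 9, 15)
(array([ 0.49633376, -0.19813441,  0.04096893]), np.float64(0.0014583242783656658))
[321.23334142 188.71348564]
[321.26531822 182.48910956]
```

View pics/v7.png

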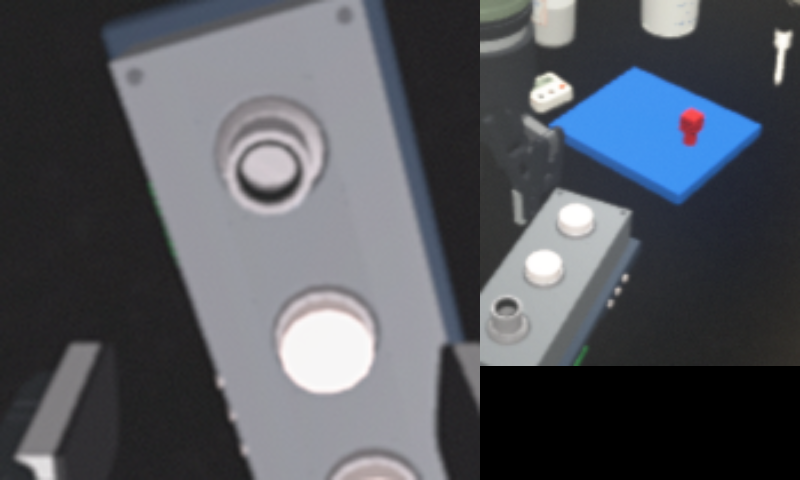

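>>> {"fn": "apply_moves", "kwargs": {
  "increments": [
    [[-0.0005,0.001,-0.03],0],
    [[-0.0005,0.001,-0.06],0],
    [[-0.0005,0.001,-0.085],0],
    [[-0.0005,0.001,-0.105],0],
    [[-0.0005,0.001,-0.118],0],
    [[-0.0005,0.001,-0.125],0],
    [[-0.0005,0.001,-0.125],0]
  ]
}}

```text
time_s: 17.47
ee_pos: [0.4967, 0.2166, 0.0791]
tcp_rot: [0.453, -0.455, 0.542, -0.542]
wrist_force: [0.4, -0.1, 0.9]
width: 0.0598
```

>>> {"fn": "apply_moves", "kwargs": {
  "increments": [
    [[0,0,0],0],
    [[0,0,0],0],
    [[0,0,0],0],
    [[0,0,0],0],
    [[0,0,0],0],
    [[0,0,0],0]
  ],
  "claw": 0,
  "grip_force": 70
}}

```text
time_s: 17.97
ee_pos: [0.4976, 0.2184, 0.0809]
tcp_rot: [-0.455, 0.454, -0.542, 0.542]
wrist_force: [-0.8, 0.7, 0.5]
width: 0.0001
```

```bash
python3 st.py
```

```text
17.9667 [0.4976 0.2184 0.0809] 5.555423074194822e-05 [-0.76  0.69  0.52] [-0.036  0.035 -0.035] [ 0.39  0.38  1.82 -0.    0.94  0.57]
```

```bash
python3 - <<'E'
from m import *
c=snap('wrist','w8.png'); b=snap('scene','s8.png')
z=cv2.resize(c['img'][120:380,190:450],(400,400),interpolation=cv2.INTER_CUBIC); z2=cv2.resize(b['img'][205:305,240:340],(400,400),interpolation=cv2.INTER_CUBIC)
cv2.imwrite('pics/v8.png',np.hstack([z,z2])[:,:,::-1])
E
python3 st.py
```

```text
18.0667 [0.4975 0.2184 0.0806] -4.5265609636340244e-05 [-0.18 -0.53 -0.4 ] [0.036 0.036 0.024] [ 0.39  0.38  1.82 -0.    0.94  0.57]
```

View pics/v8.png

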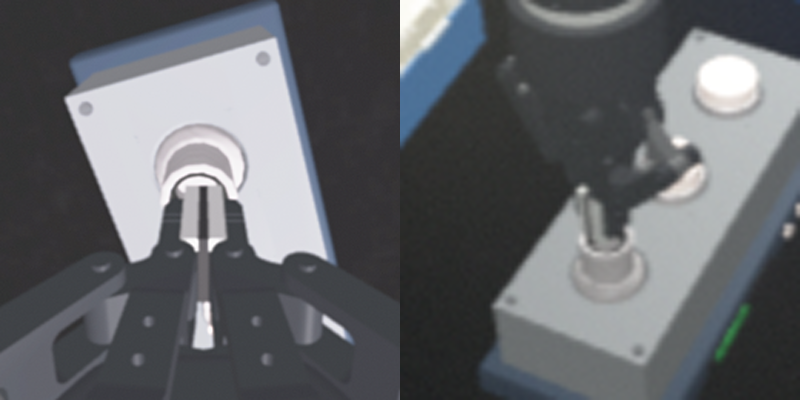

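Run:
```python
from m import *
s=manip.read_state(); c=snap('wrist'); b=snap('scene'); p=np.array(s['ee_pos'])
zw=lambda u:((u-[190,120])*400/260).round(1); zs=lambda u:((u-[240,205])*4).round(1)
for n,q in(('tcp',p),('grasp',p+[0,0,.0187]),('rim',[.4975,.219,.1]),('rim+y',[.4975,.234,.1]),('rim-y',[.4975,.204,.1]),('shoulder',[.4975,.219,.076]),('sh+y',[.4975,.239,.076])):
    print(n,zw(proj(c,q)),zs(proj(b,q)))
```

```text
tcp [202.5 180.6] [206.9 255.7]
grasp [202.5 202.3] [205.  233.2]
rim [202.2 201.8] [204.3 233.1]
rim+y [195.3 166.6] [188.5 251.5]
rim-y [208.8 235.1] [219.8 215.1]
shoulder [202.2 174.6] [206.7 261.9]
sh+y [194.1 132.2] [186.  286.6]
```

>>> {"fn": "apply_moves", "kwargs": {
  "increments": [
    [[0,0,0.001],0],
    [[0,0,0.002],0],
    [[0,0,0.003],0],
    [[0,0,0.003],0]
  ]
}}

```text
time_s: 18.5
ee_pos: [0.4976, 0.2184, 0.0837]
tcp_rot: [-0.455, 0.454, -0.542, 0.542]
wrist_force: [-0.1, 0.0, 0.5]
width: -0.0003
```

```bash
python3 st.py
python3 - <<'E'
from m import *
import glob
# compare neck/shoulder in wrist w8 and now, and pads: print gray profile along the column through neck front
c=snap('wrist','w9.png'); b=snap('scene','s9.png'); b8=cv2.imread('pics/s8.png')[:,:,::-1]; b7=cv2.imread('pics/s7.png')[:,:,::-1]
w8=cv2.imread('pics/w8.png')[:,:,::-1]
for x in(313,321,329): print(x,w8[200:250,x].mean(1).astype(int)); print('  9',c['img'][200:250,x].mean(1).astype(int))
for i in(b7,b8,b['img']): print('scene',i[255:290,291].mean(1).astype(int))
E
```

```text
18.5 [0.4976 0.2184 0.0837] -0.0002548315970774585 [-0.13  0.04  0.54] [-0.069  0.046 -0.045] [ 0.39  0.38  1.82 -0.    0.94  0.57]
313 [209 179 168 179 189 196 200 203 205 209 220 232 232 203 170 165 164 164
 165 167 164 162 164 167 167 166 174 212 240 245 247 249 224 130  99 181
 246 249 247 246 228 195 185 185 186 186 186 186 187 187]
  9 [162 162 173 181 186 190 194 193 204 220 225 207 170 155 155 153 155 156
 155 153 154 157 158 157 166 203 234 243 246 246 206 114  99 181 242 246
 244 244 244 240 218 182 174 175 176 175 175 175 176 175]
321 [192 171 175 190 200 206 209 209 211 221 233 236 220 183 168 166 164 164
 166 165 163 164 167 167 167 169 197 234 245 246 248 241 165  94 147 231
 248 246 247 249 197  99  57  55  57  59  58  58  60  59]
  9 [160 172 185 192 195 197 197 204 220 230 223 184 159 156 154 155 156 156
 153 154 157 158 157 159 188 229 241 244 245 222 134  89 162 238 245 243
 243 244 246 245 187  94  54  53  54  55  54  54  56  54]
329 [218 199 175 169 180 192 205 214 218 221 226 232 239 241 231 195 167 164
 166 164 162 163 163 163 162 161 162 166 189 229 245 246 247 248 206 118
  95 148 220 239 223 195 187 186 186 186 186 187 186 186]
  9 [176 160 162 173 187 199 206 211 215 222 230 236 231 199 163 155 156 156
 154 154 156 155 152 152 153 156 181 224 241 244 245 240 186 110  91 144
 217 243 246 242 219 183 175 175 176 177 175 175 176 176]
scene [177 176 175 181 201 129  71  57  69 128 146 146 144 162 166 150 145 145
 145 147 152 170 166 165 158 152 166 171 171 172 172 171 171 170 169]
scene [ 59  63  66  72  73  75  83  81  86 121 147 146 144 165 166 150 147 145
 146 148 151 171 165 166 160 153 169 171 172 172 172 171 171 171 171]
scene [ 65  65  66  73  73  73  80  86 113 145 149 145 145 164 166 151 146 144
 147 148 152 171 168 165 159 152 168 172 172 172 172 171 171 171 171]
```

>>> {"fn": "apply_moves", "kwargs": {
  "increments": [
    [[0,0.0005,0.004],0],
    [[0,0.0005,0.004],0],
    [[0,0.0005,0.004],0],
    [[0,0.0005,0.004],0],
    [[0,0.0005,-0.002],0],
    [[0,0.0005,-0.008],0],
    [[0,0.0005,-0.012],0],
    [[0,0.0005,-0.012],0]
  ],
  "claw": 0.7
}}

```text
time_s: 19.27
ee_pos: [0.4965, 0.2184, 0.07]
tcp_rot: [0.453, -0.455, 0.542, -0.542]
wrist_force: [-0.6, -0.4, -0.6]
width: 0.0601
```

>>> {"fn": "apply_moves", "kwargs": {
  "increments": [
    [[0,0,0],0],
    [[0,0,0],0],
    [[0,0,0],0],
    [[0,0,0],0],
    [[0,0,0],0]
  ],
  "claw": 0.15,
  "grip_force": 20
}}

```text
time_s: 19.68
ee_pos: [0.4972, 0.2188, 0.0716]
tcp_rot: [0.454, -0.454, 0.542, -0.542]
wrist_force: [-1.4, 0.6, 1.1]
width: 0.0283
```

>>> {"fn": "apply_moves", "kwargs": {
  "increments": [
    [[0,0,0.0],0],
    [[0,0,0],0],
    [[0,0,0],0],
    [[0,0,-0.003],0],
    [[0,0,-0.006],0],
    [[0,0,-0.009],0],
    [[0,0,-0.01],0],
    [[0,0,-0.01],0]
  ],
  "claw": 0.6
}}

```text
time_s: 20.35
ee_pos: [0.4971, 0.2187, 0.0609]
tcp_rot: [0.454, -0.455, 0.542, -0.542]
wrist_force: [-0.3, 0.3, -0.3]
width: 0.0511
```

>>> {"fn": "apply_moves", "kwargs": {
  "increments": [
    [[0,0,0],0],
    [[0,0,0],0],
    [[0,0,0],0],
    [[0,0,0],0],
    [[0,0,0],0],
    [[0,0,0],0],
    [[0,0,0],0]
  ],
  "claw": 0,
  "grip_force": 70
}}

```text
time_s: 20.93
ee_pos: [0.497, 0.2189, 0.0618]
tcp_rot: [0.454, -0.454, 0.542, -0.542]
wrist_force: [-3.0, -0.1, 5.5]
width: 0.027
```

```bash
python3 st.py
```

```text
20.9333 [0.497  0.2189 0.0618] 0.0269544905209165 [-3.02 -0.07  5.51] [0.056 0.655 0.016] [0.39 0.41 1.84 0.   0.89 0.57]
```

>>> {"fn": "apply_moves", "kwargs": {
  "increments": [
    [[0,0,0.002],0],
    [[0,0,0.004],0],
    [[0,0,0.006],0],
    [[0,0,0.008],0],
    [[0,0,0.01],0],
    [[0,0,0.012],0],
    [[0,0,0.012],0]
  ]
}}

```text
time_s: 21.52
ee_pos: [0.4973, 0.2187, 0.0736]
tcp_rot: [0.454, -0.454, 0.542, -0.542]
wrist_force: [-0.3, -0.2, -6.8]
width: 0.0267
```

```bash
python3 st.py
python3 - <<'E'
from m import *
b=snap('scene','s10.png'); b9=cv2.imread('pics/s9.png')[:,:,::-1]
for i in(b9,b['img']): print('scene',i[255:290,291].mean(1).astype(int))
E
```

```text
21.5167 [0.4973 0.2187 0.0736] 0.026732711712256323 [-0.31 -0.24 -6.83] [-0.019  0.111 -0.021] [ 0.39  0.39  1.83 -0.    0.92  0.57]
scene [ 65  65  66  73  73  73  80  86 113 145 149 145 145 164 166 151 146 144
 147 148 152 171 168 165 159 152 168 172 172 172 172 171 171 171 171]
scene [ 94  78  60  62  88 110 122 123 114 133 134 125 123 130 135 147 152 171
 171 169 163 150 149 147 148 151 168 172 171 171 172 172 172 170 171]
```

>>> {"fn": "apply_moves", "kwargs": {
  "increments": [
    [[0,0,0.008],0],
    [[0,0,0.018],0],
    [[0,0,0.03],0],
    [[0,0,0.045],0],
    [[0,0,0.06],0],
    [[0,0,0.075],0],
    [[0,0,0.085],0],
    [[0,0,0.09],0]
  ]
}}

```text
time_s: 22.23
ee_pos: [0.4985, 0.2192, 0.1659]
tcp_rot: [-0.456, 0.453, -0.541, 0.542]
wrist_force: [-0.2, -0.1, -6.5]
width: 0.027
```

>>> {"fn": "apply_moves", "kwargs": {
  "increments": [
    [[0.002,-0.01,0],0],
    [[0.006,-0.028,0],0],
    [[0.011,-0.05,0],0],
    [[0.016,-0.075,0],0],
    [[0.022,-0.1,0],0],
    [[0.027,-0.125,0],0],
    [[0.033,-0.15,0],0],
    [[0.039,-0.175,0],0]
  ]
}}

```text
time_s: 22.9
ee_pos: [0.5357, 0.0417, 0.1624]
tcp_rot: [0.454, -0.455, 0.542, -0.541]
wrist_force: [1.0, -0.4, -7.0]
width: 0.0269
```

>>> {"fn": "apply_moves", "kwargs": {
  "increments": [
    [[0.006,-0.025,0],0],
    [[0.012,-0.05,0],0],
    [[0.018,-0.075,0],0],
    [[0.024,-0.1,0],0],
    [[0.03,-0.125,0],0],
    [[0.036,-0.15,0],0],
    [[0.042,-0.175,0],0],
    [[0.048,-0.2,0],0]
  ]
}}

```text
time_s: 23.57
ee_pos: [0.5834, -0.1581, 0.1622]
tcp_rot: [0.454, -0.455, 0.543, -0.541]
wrist_force: [-0.1, -0.0, -6.7]
width: 0.0272
```

>>> {"fn": "apply_moves", "kwargs": {
  "increments": [
    [[0.004,-0.02,0],0],
    [[0.007,-0.037,0],0],
    [[0.008,-0.048,0],0],
    [[0.009,-0.054,0],0],
    [[0.009,-0.056,0],0],
    [[0.009,-0.056,-0.01],0],
    [[0.009,-0.056,-0.025],0],
    [[0.009,-0.056,-0.04],0]
  ]
}}

```text
time_s: 24.23
ee_pos: [0.5933, -0.2109, 0.1229]
tcp_rot: [0.455, -0.454, 0.542, -0.542]
wrist_force: [0.9, -1.1, -6.0]
width: 0.0269
```

```bash
python3 st.py
python3 - <<'E'
from m import *
t=snap('top','t11.png'); b=snap('scene','s11.png')
m1,_=red(t,(360,475,145,265)); m2,_=red(b,(300,420,150,230)); print(m1.sum(),m2.sum(),cv2.boundingRect(m1),cv2.boundingRect(m2))
E
```

```text
24.2333 [ 0.5933 -0.2109  0.1229] 0.026867870677353495 [ 0.85 -1.09 -6.05] [ 0.003 -0.013 -0.008] [-0.36  0.47  1.56  0.    1.12 -0.19]
106 92 (410, 220, 13, 11) (368, 178, 9, 15)
```

>>> {"fn": "apply_moves", "kwargs": {
  "increments": [
    [[0,0,-0.012],0],
    [[0,0,-0.024],0],
    [[0,0,-0.036],0],
    [[0,0,-0.045],0],
    [[0,0,-0.052],0],
    [[0,0,-0.057],0],
    [[0,0,-0.06],0],
    [[0,0,-0.061],0]
  ]
}}

```text
time_s: 25.0
ee_pos: [0.5935, -0.2121, 0.0622]
tcp_rot: [0.454, -0.454, 0.542, -0.542]
wrist_force: [0.6, 0.1, -5.9]
width: 0.0269
```

>>> {"fn": "apply_moves", "kwargs": {
  "increments": [
    [[0,0,-0.0005],0],
    [[0,0,-0.001],0],
    [[0,0,-0.0015],0],
    [[0,0,-0.002],0],
    [[0,0,-0.002],0]
  ]
}}

```text
time_s: 25.42
ee_pos: [0.5935, -0.2122, 0.0606]
tcp_rot: [-0.454, 0.454, -0.542, 0.542]
wrist_force: [-0.1, -0.5, -7.1]
width: 0.0265
```

>>> {"fn": "apply_moves", "kwargs": {
  "increments": [
    [[0,0,-0.0005],0],
    [[0,0,-0.001],0],
    [[0,0,-0.0015],0],
    [[0,0,-0.002],0],
    [[0,0,-0.002],0]
  ]
}}

```text
time_s: 25.83
ee_pos: [0.5933, -0.2122, 0.0583]
tcp_rot: [0.454, -0.454, 0.542, -0.542]
wrist_force: [0.2, 0.1, -7.1]
width: 0.0265
```

>>> {"fn": "apply_moves", "kwargs": {
  "increments": [
    [[0,0,-0.0005],0],
    [[0,0,-0.001],0],
    [[0,0,-0.001],0]
  ]
}}

```text
time_s: 26.08
ee_pos: [0.5935, -0.2122, 0.0579]
tcp_rot: [-0.454, 0.454, -0.542, 0.542]
wrist_force: [-1.4, 0.2, -3.1]
width: 0.0266
```

>>> {"fn": "apply_moves", "kwargs": {
  "increments": [
    [[0,0,-0.0003],0],
    [[0,0,-0.0005],0],
    [[0,0,-0.0005],0]
  ],
  "grip_force": 20
}}

```text
time_s: 26.33
ee_pos: [0.5935, -0.2123, 0.0578]
tcp_rot: [-0.454, 0.454, -0.542, 0.542]
wrist_force: [-3.6, 0.9, 2.5]
width: 0.0267
```

>>> {"fn": "apply_moves", "kwargs": {
  "increments": [
    [[0,0,0],0],
    [[0,0,0],0],
    [[0,0,0],0],
    [[0,0,0],0],
    [[0,0,0],0],
    [[0,0,0],0]
  ],
  "claw": 0.65
}}

```text
time_s: 26.83
ee_pos: [0.5936, -0.2122, 0.057]
tcp_rot: [-0.454, 0.454, -0.542, 0.542]
wrist_force: [0.6, 0.3, -0.4]
width: 0.055
```

>>> {"fn": "apply_moves", "kwargs": {
  "increments": [
    [[0,0,0.01],0],
    [[0,0,0.03],0],
    [[0,0,0.06],0],
    [[0,0,0.09],0],
    [[0,0,0.12],0],
    [[0,0.03,0.14],0],
    [[0,0.065,0.15],0],
    [[0,0.1,0.15],0]
  ]
}}

```text
time_s: 27.5
ee_pos: [0.595, -0.1121, 0.2113]
tcp_rot: [-0.456, 0.452, -0.54, 0.544]
wrist_force: [0.8, 0.3, 0.2]
width: 0.0555
```

>>> {"fn": "apply_moves", "kwargs": {
  "increments": [
    [[-0.02,0.03,0],0],
    [[-0.04,0.06,0],0],
    [[-0.06,0.09,0.01],0],
    [[-0.07,0.12,0.01],0],
    [[-0.07,0.15,0.01],0],
    [[-0.07,0.15,0.01],0],
    [[-0.07,0.15,0.01],0]
  ]
}}

```text
time_s: 28.08
ee_pos: [0.5234, 0.039, 0.2179]
tcp_rot: [-0.456, 0.455, -0.541, 0.542]
wrist_force: [-0.7, 0.0, -0.4]
width: 0.0556
```

```bash
python3 st.py
python3 - <<'E'
from m import *
t=snap('top','t12.png'); b=snap('scene','s12.png'); i=t['img']
m1,_=red(t,(360,475,145,265)); m2,_=red(b,(300,420,150,230)); print(m1.sum(),m2.sum(),cv2.boundingRect(m1),cv2.boundingRect(m2))
def cen(m): M=cv2.moments(m,True); return (M['m10']/M['m00'],M['m01']/M['m00'])
if m1.sum() and m2.sum(): print(two(t,cen(m1),b,cen(m2)))
def notblue(c,box):
    H=cv2.cvtColor(c['img'],cv2.COLOR_RGB2HSV); m=((H[...,1]<90)&(H[...,2]>90)).astype(np.uint8); k=m*0; x0,x1,y0,y1=box;k[y0:y1,x0:x1]=m[y0:y1,x0:x1]
    cs=max(cv2.findContours(k,0,1)[0],key=cv2.contourArea); return cs
ct=notblue(t,(380,455,160,245)); cb=notblue(b,(320,395,125,200))
print('top',cv2.boundingRect(ct),cv2.minAreaRect(ct),'scene',cv2.boundingRect(cb),cv2.minAreaRect(cb))
# predicted upright vessel at (x,y)
p=np.array([.5935,-.2122])
for z in(.016,.072,.096): print(z,proj(t,[*p,z]).round(1),proj(b,[*p,z]).round(1))
M=cv2.moments(ct);u1=(M['m10']/M['m00'],M['m01']/M['m00']);M=cv2.moments(cb);u2=(M['m10']/M['m00'],M['m01']/M['m00']);print(u1,u2,two(t,u1,b,u2))
H=cv2.cvtColor(i,cv2.COLOR_RGB2HSV);w=((H[...,1]<40)&(H[...,2]>215)).astype(np.uint8)
for x0,x1 in((262,288),(295,320)):
    k=w*0;k[203:230,x0:x1]=w[203:230,x0:x1]; cs=cv2.findContours(k,0,1)[0]
    if cs: print('cap',cv2.minEnclosingCircle(max(cs,key=cv2.contourArea)))
E
```

```text
28.0833 [0.5234 0.039  0.2179] 0.05560687590996827 [-0.68  0.02 -0.44] [-0.056  0.024 -0.099] [ 0.05  0.23  1.66 -0.    1.24  0.22]
106 93 (410, 220, 13, 11) (368, 178, 9, 15)
(array([ 0.49639118, -0.19811136,  0.04094884]), np.float64(0.0013319237906705833))
top (412, 175, 23, 19) ((423.2500305175781, 183.74998474121094), (16.970561981201172, 21.92030906677246), 45.0) scene (337, 125, 40, 22) ((356.5, 135.5), (21.0, 39.0), 90.0)
0.016 [420.  186.4] [344.8 178.7]
0.072 [425.9 183.5] [345.5 163.9]
0.096 [428.7 182.2] [345.8 157.3]
(423.35642391947897, 183.77915926583776) (360.8035087719298, 134.26188197767144) (array([ 0.55694701, -0.18056409,  0.20300155]), np.float64(0.0395474730079864))
cap ((273.5, 224.0), 1.500100016593933)
```

>>> {"fn": "apply_moves", "kwargs": {
  "increments": [
    [[-0.03,-0.01,0.02],0],
    [[-0.06,-0.02,0.03],0],
    [[-0.09,-0.03,0.03],0],
    [[-0.12,-0.04,0.03],0],
    [[-0.14,-0.04,0.03],0],
    [[-0.14,-0.04,0.03],0],
    [[-0.14,-0.04,0.03],0]
  ]
}}

```text
time_s: 28.77
ee_pos: [0.3833, -0.0032, 0.2475]
tcp_rot: [-0.454, 0.453, -0.542, 0.543]
wrist_force: [0.2, 0.2, -0.2]
width: 0.0553
```

```bash
python3 st.py
python3 - <<'E'
from m import *
t=snap('top','t13.png'); b=snap('scene','s13.png')
for n,c,(x0,x1,y0,y1) in(('top',t,(380,455,160,215)),('scene',b,(330,363,150,192))):
    H=cv2.cvtColor(c['img'],cv2.COLOR_RGB2HSV); m=((H[...,1]<110)).astype(np.uint8); k=m*0;k[y0:y1,x0:x1]=m[y0:y1,x0:x1]
    ct=max(cv2.findContours(k,0,1)[0],key=cv2.contourArea); print(n,cv2.boundingRect(ct))
    if n=='scene':
        for r in range(y0,y1,2):
            xs=np.nonzero(k[r])[0]; print(r,xs.min() if len(xs) else None,xs.max() if len(xs) else None,end='; ')
H=cv2.cvtColor(t['img'],cv2.COLOR_RGB2HSV);w=((H[...,1]<40)&(H[...,2]>215)).astype(np.uint8)
for x0,x1 in((262,288),(295,320)):
    k=w*0;k[203:230,x0:x1]=w[203:230,x0:x1]; cs=cv2.findContours(k,0,1)[0]
    if cs: print('cap',cv2.minEnclosingCircle(max(cs,key=cv2.contourArea)))
E
```

```text
28.7667 [ 0.3833 -0.0032  0.2475] 0.05533154192714814 [ 0.15  0.23 -0.17] [-0.019 -0.058  0.058] [-0.04 -0.02  1.88 -0.    1.28  0.14]
top (412, 175, 23, 19)
scene (330, 150, 33, 33)
150 330 362; 152 330 362; 154 330 362; 156 330 362; 158 330 362; 160 330 362; 162 330 362; 164 330 362; 166 330 351; 168 330 351; 170 339 351; 172 339 351; 174 339 351; 176 339 350; 178 339 350; 180 339 350; 182 342 348; 184 None None; 186 None None; 188 None None; 190 None None; cap ((274.0882263183594, 216.9705810546875), 8.153587341308594)
cap ((307.09375, 214.0), 8.15539264678955)
```

```bash
python3 -c "
from station import manip
print(manip.job_done())"
```

```text
the job is handed in; nothing more can be done
None
```

I rocked the stopper out of the neck and stood it on the blue board. I then lifted the open vessel by its neck and stood it on the board. The job was handed in at about 29 s, and no verdict was reported.

**Stopper:** I gripped it at 20 N and swung it sideways about 8–9° each way, rising 1–1.2 mm per swing. I paused twice and rocked without rising, because the vessel seemed to have lifted by roughly 1 mm. It settled back, and the images showed it down in its pocket when the stopper came free.

**Vessel:** My first try at the neck closed on nothing, because the fingertips were still above the rim. Lowering the tool about 20 mm gave a firm hold, and the 6.8 N measured while lifting matches the vessel's weight. I set it down with only a few newtons at contact.

**Last checks:**
- **Stopper:** it stands at (0.496, -0.198), about 60 mm from the board's centre, and did not move after release.
- **Vessel:** the tool released it at (0.593, -0.212), about 41 mm from the board's centre. The top and scene views agree with it standing upright there.
- **White caps:** both appear within 0.3 pixel (under 1 mm) of where they started.
- **Arm:** it is clear of everything, with wrist force near zero.

**Check that failed:** one automatic vessel check in the scene view picked up other pale objects nearby. I relied on the body's vertical edges and the top view instead, as my 12 picture views were used up by then.

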